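# Lay the tall housing down in its nest

## Task

The tall aluminium housing stands on end in the lay-down nest, near the steel stop bar. Tip it over away from the stop bar and ease it down with the fingers, never letting it drop, until it lies flat on its side on the rubber pad with the grey cover plate up; then push it back so that its foot end sits squarely against the stop bar. Only push, steady and nudge it with the fingers, lightly: do not grip it, pick it up or lift it, and leave the other things alone.

Things in the scene. Friction and masses are not known exactly. Their poses are not given: they have to be found in the camera images.
- nest: Fixed nest: aluminium base 236 x 110 mm, black rubber pad (top 12 mm above the bench), and across one end a steel stop bar 15 mm thick, 92 mm wide, 30 mm high above the pad. Origin at bench level, z up; +x runs along the nest away from the bar: the way the housing must fall. The bar's inner face is at x = -85 mm; the pad reaches thence to x = +130 mm, and to y = -46 and +46 mm.
- stop_face (a point): Middle of the foot of the stop bar's inner face, at pad height (12 mm above the bench); axes as the nest's.
- column: Tall rigid aluminium housing 40 (x) x 60 (y) x 150 mm (z), 0.2 to 0.4 kg, balanced about its middle. Starts upright on the pad, foot 4 to 18 mm from the bar, within 6 degrees of the nest's yaw. Origin: centre of underside; z to the top; the -x face, towards the bar, has the grey cover plate (1 mm proud). Tipped over 15 degrees it falls by itself, and its foot may slide.
- column_foot (a point): Centre of the housing's underside (foot end); axes as the housing's.
- column_mid (a point): Middle of the housing, 75 mm from either end.
- column_top (a point): Centre of the housing's top end, 150 mm from its foot.
- column_cover (a point): Middle of the face with the grey cover plate, 20 mm from the housing's centre line.
- plug_gauge: Bystander: thin steel plug gauge (a short rod) 80 mm long, 13 mm thick, lying beside the nest on the robot's side. Origin at the centre of its underside.
- part_c2: Bystander: black moulded part 105 x 61 x 45 mm, beside the nest on the far side. Origin at the centre of its underside.
- clean_bottle: Bystander: white squeeze bottle with a blue nozzle, 47 mm across, 143 mm high, standing on the bench to the left of the nest. Origin at the centre of its underside.
- part_d8: Bystander: black moulded part 105 x 58 x 55 mm, to the right of the nest. Origin at the centre of its underside.
Things that resemble listed ones, but are neither listed nor needed, are in the scene too. What is shaped like the column but orange or yellow is not meant.

How it is judged (in metres and radians):
On the way:
1. the housing leans well over, held up on its slow way down (angle between column's own z axis and vertical between 0.5 and 1.35 rad and contact force between the fingers and column above 0.05 N), for 0.15 s.
At the end, for the whole second after the job is handed in: The housing lies flat (within 4 degrees) on the rubber pad with its cover plate up, pointing away from the stop bar and square to it within 8 degrees, the centre of its foot end within 7 mm of the bar's inner face and within 28 mm of the nest's centre line, at rest (angle between column's own z axis and vertical between 1.5 and 1.64 rad and height (world z) of column_cover above 0.046 m and height (world z) of column_mid below 0.04 m and x of column_foot in the frame of nest below -0.078 m and y of column_foot in the frame of nest between -0.028 and 0.028 m and angle between the z axis of column and the x axis of nest, either way round below 0.14 rad and x of column_top in the frame of nest above 0 m and linear speed of column below 0.01 m/s and angular speed of column below 0.1 rad/s); the robot touches nothing.
It fails at once if the housing drops or topples freely (turns faster than 6 rad/s) (angular speed of column above 6 rad/s).
It fails at once if the housing is lifted (its middle over 103 mm or its foot over 50 mm above the bench) (height (world z) of column_mid above 0.103 m or height (world z) of column_foot above 0.05 m).
It fails at once if the housing is gripped or pressed hard (over 30 N from the fingers) (contact force between the fingers and column above 30 N).
It fails at once if another thing is disturbed (moved over 20 mm) (distance of any of plug_gauge, part_c2, clean_bottle, part_d8 from where it was at the start of the episode above 0.02 m).
It also fails if it takes over 64 s, if anything falls off the work surface, if the arm or the gripper's body presses on something with over 40 N, if the wrist force passes 120 N, or if a joint passes its speed limit or range.

## Robot

A 7-joint arm with a two-finger parallel gripper is mounted at the origin on a cart in front of the work surface, level with it; the furniture and walls round the work are solid. World frame = base frame: x ahead of the robot, y to its left, z up, the work surface at z = 0. Lengths are in m, angles in degrees, forces in N, time in s.
With the tool pointing down it reaches from about 0.425 to 0.875 m from the base axis. Payload 4.7 kg.
Tool frame: the origin (TCP) lies at the very end of the fingers, on their centre line; the grasp point (between the pads) lies 19 mm behind it (pinch_z is the distance from the TCP to the grasp point, in m); z points along the fingers, y is the direction in which the jaws open and shut (so a half turn about z gives the same grasp; the last joint's range is limited). The gripper opens to 87 mm and grips with 3 to 60 N. Pads are 19 mm wide; open, the fingers measure 117 mm over their backs; the gripper's body (75 mm by 190 mm) begins 51 mm behind the grasp point.
Start: joints at [-74.135, 18.392, -4.016, 83.108, 1.295, 78.541, -3.26], TCP at [0.169, 0.628, 0.223] pointing down, gripper open.
Joint ranges: [-163.93, 163.93], [-17.29, 119.83], [-79.2, 71.16], [3.27, 140.29], [-89.18, 269.18], [5.43, 117.66], [-154.24, 154.24]. Speed limits (degrees/s): [147.25, 147.25, 180, 180, 180, 180, 180].

## Interface

Orientations are given as [roll, pitch, yaw] about the fixed x, y, z axes, in that order (R = Rz(yaw) Ry(pitch) Rx(roll)).
In Python, from cell import get_obs, read_camera, camera_params, sign_off, pinch_z gives the robot as it stands.
- The arm moves only by the shell command python3 -m handwheel 'ROWS' [FORCE]. ROWS is JSON, a list of rows, each a list of 5 numbers: the finger opening in m, from 0 to 0.087, then the shift along the tool's x, y, z in m, then the turn about the tool's z in rad. In form: [[jaw, tx, ty, tz, twist], ...]. A call has 1 to 20 rows; each row is the pose to reach, as a shift and turn from the pose commanded when the call began, along the tool's axes at that moment; what a row does not reach only later rows make up. A row lasts 1/10 s, in which the tool goes at most 50 mm and 8.59 degrees, less where a joint would pass 70% of its speed; a pose out of reach is approached as far as the arm can. A call with a gripper value outside its range is refused whole. The fingers move at their own pace and stop on an object; FORCE is the grip in N (left out, the last holds). Time passes only in rows, so rows that repeat a pose let the fingers close. It gives the time, the measured TCP pose, the force and the opening at its end, in the units of the state.
- get_obs(): the state, without advancing time (a new reading comes with each control period).
- read_camera(name): name is "side" or "top"; returns the picture (384x512x3 uint8, blue, green, red); there is no depth.
- camera_params(name): a dict with "camera_matrix" (3x3 intrinsics, pixels), "k1" (the pictures are not rectified: a ray, as slopes to the right and down, at radius r is drawn at 1 + k1 r^2 times it, then the intrinsics apply), "R" (3x3) and "t" (3): a world point X has camera coordinates R X + t. Camera axes: x right, y down, z forward; pixel columns grow to the right and rows downward; lengths in m; the calibration is good to about 2 mm. A picture is of the moment at which its call begins. camera_params takes no time and is no camera call.
- sign_off(): hands the job in, once; it reports no verdict.
The state is a dict: "time_s": time; "qpos": joint angles; "joint_velocities": joint speeds; "effort": joint torques, N m; "tool_pos": TCP position; "tool_rot": TCP orientation; "force": force on the tool from outside, world axes, zero at the start; "wrist_torque": the same for the moment, N m; "grip_width": finger opening in m.
Only numpy, scipy, OpenCV 4.12 (cv2) and the standard library are available. Lean on these libraries where they do the work, as an engineer would, in place of code of your own. Each camera call takes 0.05 s, during which the arm holds its last target.

## Working session

There is one attempt and no reset: what is moved stays moved. The work goes in short steps, Python scripts to look and compute and a shell command to move; the robot and the scene stay as the last step left them, time stands still between calls to the robot, and variables do not carry over. Pictures are saved under pics/ and viewed, and the job is handed in when it is done.

```bash
mkdir -p pics; ls
python3 - <<'E'
from cell import *
import cv2
o=get_obs(); print(o)
for n in("side","top"):
    cv2.imwrite(f"pics/{n}0.png",read_camera(n)); print(camera_params(n))
print(pinch_z)
E
```

```text
pics
{'time_s': 0.0, 'qpos': array([-74.13507201,  18.43993502,  -4.01620989,  83.17471386,
         1.29429689,  78.54050311,  -3.2597709 ]), 'joint_velocities': array([-0.00118318, -0.10565461, -0.03448662,  0.01412257,  0.04591892,
       -0.00309713,  0.02146363]), 'effort': array([ 9.98440737e-04, -4.91306984e+01, -4.03451370e-01, -3.12521625e+01,
       -6.40251744e-02,  4.38611617e-02,  1.82257322e-04]), 'tool_pos': array([0.16875195, 0.62714064, 0.22145333]), 'tool_rot': array([-1.79890055e+02,  4.82220718e-03,  1.64945555e+02]), 'force': array([ 0.65415763,  0.12384442, -0.48331587]), 'wrist_torque': array([-0.00509161, -0.01085415, -0.00725152]), 'grip_width': 0.0874179676016867}
{'camera_matrix': array([[388.32618168,   0.        , 254.33183643],
       [  0.        , 388.32618168, 192.66726802],
       [  0.        ,   0.        ,   1.        ]]), 'k1': -0.07746732980833328, 'R': array([[ 0.85096889, -0.52520476, -0.00345012],
       [-0.24988759, -0.39908788, -0.88220466],
       [ 0.46196118,  0.75159086, -0.47085353]]), 't': array([-0.6530561 ,  0.09967562,  1.18936831])}
{'camera_matrix': array([[426.37514508,   0.        , 251.72203701],
       [  0.        , 426.37514508, 190.4719258 ],
       [  0.        ,   0.        ,   1.        ]]), 'k1': -0.08228247927117646, 'R': array([[ 0.10603117, -0.9943454 ,  0.00588327],
       [-0.88028261, -0.09661654, -0.46450809],
       [ 0.4624499 ,  0.0440734 , -0.88554933]]), 't': array([-0.37467445,  0.50075749,  1.00119238])}
0.0187
```

Run:
```python
import cv2
for n in("side","top"):
    im=cv2.imread(f"pics/{n}0.png"); cv2.imwrite(f"pics/{n}0b.png",cv2.resize(im,(768,576),interpolation=cv2.INTER_CUBIC))
```

```text
(no output)
```

View pics/side0b.png

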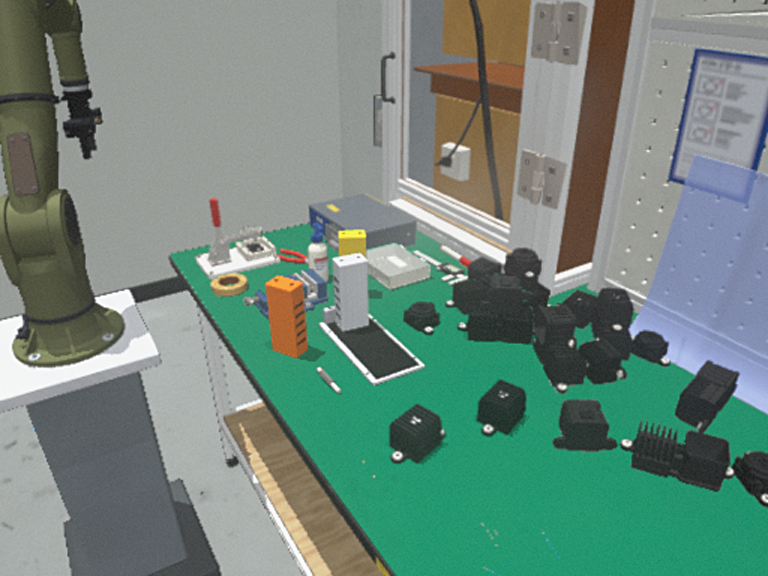

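View pics/top0b.png

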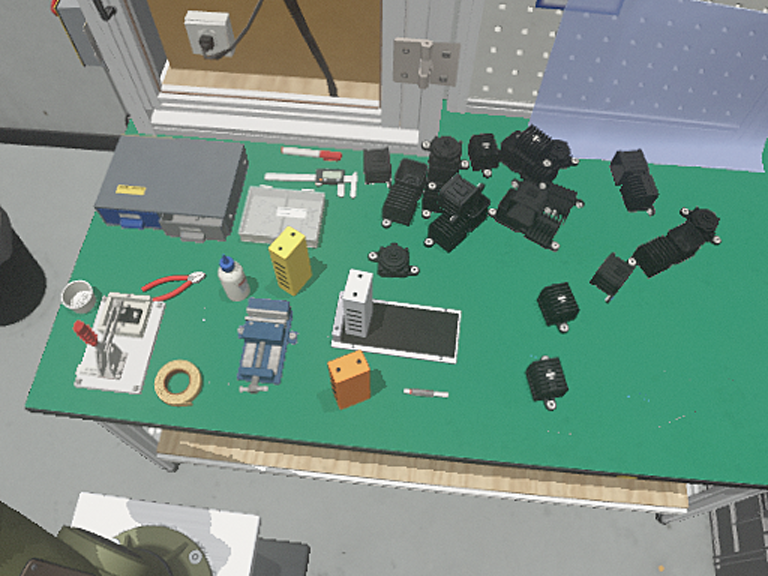

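The housing (white) stands at the left end of the nest: in the top view its top is near (358,275), in the side view near (350,265). The nest runs to the right (about world −y). The orange lookalike stands close by at (350,380). Next I'll enlarge.

```bash
cat > h.py <<'E'
import numpy as np, cv2
from cell import *
def proj(n,X):
    p=camera_params(n); c=(p['R']@np.atleast_2d(X).T).T+p['t']
    s=c[:,:2]/c[:,2:]; s=s*(1+p['k1']*(s**2).sum(1,keepdims=True))
    K=p['camera_matrix']; return s@K[:2,:2].T+K[:2,2]
def ray(n,uv):
    p=camera_params(n);K=p['camera_matrix']
    s=(np.array(uv,float)-K[:2,2])/[K[0,0],K[1,1]]; d=s.copy()
    for _ in range(20): d=s/(1+p['k1']*(d**2).sum())
    R=p['R']; return -R.T@p['t'], R.T@np.array([d[0],d[1],1])
def atz(n,uv,z):
    o,d=ray(n,uv); return o+d*(z-o[2])/d[2]
def crop(im,x0,y0,w,h,k,fn):
    c=cv2.resize(im[y0:y0+h,x0:x0+w],None,fx=k,fy=k,interpolation=cv2.INTER_CUBIC)
    st=10
    for x in range((x0+9)//10*10,x0+w,10):
        cv2.line(c,((x-x0)*k,0),((x-x0)*k,6),(0,0,255),1); cv2.putText(c,str(x),((x-x0)*k+1,16),0,.35,(0,0,255),1)
    for y in range((y0+9)//10*10,y0+h,10):
        cv2.line(c,(0,(y-y0)*k),(6,(y-y0)*k),(0,0,255),1); cv2.putText(c,str(y),(8,(y-y0)*k+4),0,.35,(0,0,255),1)
    cv2.imwrite(fn,c)
E
python3 - <<'E'
from h import *
crop(cv2.imread("pics/top0.png"),210,170,105,80,7,"pics/topc.png")
crop(cv2.imread("pics/side0.png"),175,155,110,105,5,"pics/sidec.png")
E
```

```text
(no output)
```

View pics/topc.png

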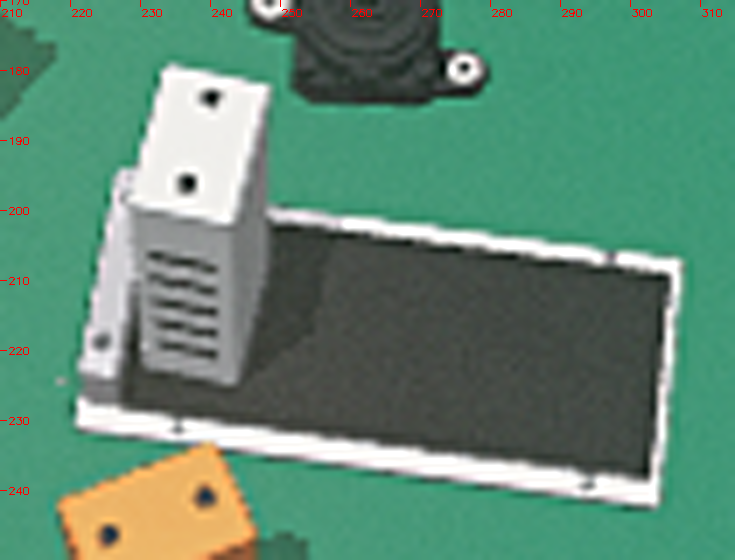

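View pics/sidec.png

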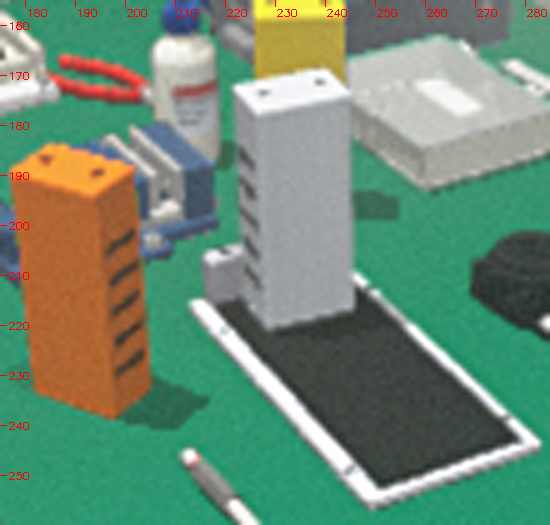

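```bash
cat > fit0.py <<'E'
from h import *
from scipy.optimize import least_squares
N=[("top",(305.5,209.5),(.130,.046,.012)),("top",(302.5,237.3),(.130,-.046,.012)),("top",(227,227.5),(-.085,-.046,.012)),
("top",(221.3,223),(-.1,-.046,.042)),("top",(226.7,224),(-.085,-.046,.042)),("top",(227.3,194.3),(-.1,.046,.042)),
("side",(251,252.5),(.130,-.046,.012)),("side",(280,242.5),(.130,.046,.012))]
C=[("top",(234.5,179.3),(-.02,.03,.162)),("top",(248.5,182.5),(.02,.03,.162)),("top",(229,199),(-.02,-.03,.162)),("top",(243,202),(.02,-.03,.162)),("top",(230.5,222),(-.02,-.03,.012)),("top",(244,224.7),(.02,-.03,.012)),
("side",(222,172.5),(-.02,-.03,.162)),("side",(226,178),(.02,-.03,.162)),("side",(243.5,174.5),(.02,.03,.162)),("side",(237.5,168.5),(-.02,.03,.162)),("side",(228,220.5),(.02,-.03,.012)),("side",(245.5,216),(.02,.03,.012))]
def T(v,P):
    x,y,a=v; c,s=np.cos(a),np.sin(a); return np.c_[x+c*P[:,0]-s*P[:,1],y+s*P[:,0]+c*P[:,1],P[:,2]]
def fit(L):
    P=np.array([l[2] for l in L])
    def f(v):
        W=T(v,P); return np.concatenate([proj(l[0],W[i])[0]-l[1] for i,l in enumerate(L)])
    r=least_squares(f,[.6,0,-1.57],loss='soft_l1'); return r.x,f(r.x).reshape(-1,2).round(1)
if __name__=="__main__":
    n,e=fit(N); print(n[:2],np.degrees(n[2]));print(e)
    c,e=fit(C); print(c[:2],np.degrees(c[2]));print(e)
    d=c[:2]-n[:2]; cs,s=np.cos(n[2]),np.sin(n[2]); print("col in nest",cs*d[0]+s*d[1],-s*d[0]+cs*d[1],np.degrees(c[2]-n[2]))
    for q,z in[((217,225),0)]: pass
    for nm,uv,z in[("bottle",(155,198),.0),("gaugeL",(270,259.5),.006),("gaugeR",(297,263),.006),("orange1",(219,242),.162),("orange2",(240,234),.162),("orange3",(247,247),.162),("c2",(262,184),0)]:
        print(nm,atz("top",uv,z).round(3))
E
python3 fit0.py
```

```text
[ 0.5146198  -0.34326251] -91.65013040532075
[[ 0.4 -1.4]
 [ 0.9  0.4]
 [ 0.1  0.5]
 [-0.1  0. ]
 [-0.1 -0.3]
 [-0.7 -0.7]
 [-0.3  0. ]
 [-0.6 -0. ]]
[ 0.51597392 -0.28723723] -96.06173672371462
[[-0.9 -0.7]
 [ 0.3 -1. ]
 [-0.8 -0.1]
 [ 0.7 -0. ]
 [-0.1  0.6]
 [ 0.3  0.7]
 [-1.5 -0.2]
 [-0.4 -0.4]
 [ 1.2 -0.8]
 [ 1.7  0.1]
 [-0.5  1.6]
 [-0.   1.6]]
col in nest -0.05604103856145988 -0.0002597619843034116 -4.411606318393874
bottle [ 0.547 -0.031  0.   ]
gaugeL [ 0.394 -0.385  0.006]
gaugeR [ 0.392 -0.459  0.006]
orange1 [ 0.372 -0.257  0.162]
orange2 [ 0.398 -0.305  0.162]
orange3 [ 0.366 -0.325  0.162]
c2 [ 0.628 -0.341  0.   ]
```

The pad, bar and housing corners fit to within about 1.5 px. The housing sits 9 mm from the bar and is yawed −4.4°, which agrees with the limits given. Next I check the neighbours along the path, then move over it with a jaw on either side.

Run:
```python
from h import *
for nm,uv,z in[("yelL",(180,168),.15),("yelF",(196,173),.15),("yelTop",(190,152),.15),("bottle top",(151,173),.14),("vise right",(195,203),.06),("vise low",(190,250),.06),("c2near",(262,184),0),("c2 topR",(270,170),.045)]:
    print(nm,atz("top",uv,z).round(3))
```

```text
yelL [ 0.571 -0.124  0.15 ]
yelF [ 0.56  -0.169  0.15 ]
yelTop [ 0.623 -0.142  0.15 ]
bottle top [ 0.553 -0.047  0.14 ]
vise right [ 0.516 -0.163  0.06 ]
vise low [ 0.379 -0.173  0.06 ]
c2near [ 0.628 -0.341  0.   ]
c2 topR [ 0.653 -0.361  0.045]
```

```bash
python3 -m handwheel '[[0.087,-0.04,0,-0.02,0],[0.087,-0.08,-0.03,-0.04,0],[0.087,-0.12,-0.06,-0.06,0],[0.087,-0.16,-0.09,-0.08,0],[0.087,-0.20,-0.12,-0.08,0],[0.087,-0.24,-0.16,-0.08,0],[0.087,-0.26,-0.20,-0.08,0],[0.087,-0.27,-0.24,-0.08,0],[0.087,-0.28,-0.28,-0.08,0],[0.087,-0.28,-0.32,-0.08,0],[0.087,-0.28,-0.36,-0.08,0],[0.087,-0.28,-0.36,-0.08,0]]'
```

```text
time_s: 1.3
tool_pos: [0.3456, 0.2027, 0.3028]
tool_rot: [180.0, -0.0, 164.6]
force: [0.8, 0.1, 0.9]
grip_width: 0.087
```

```bash
python3 -m handwheel '[[0.087,-0.04,-0.02,0,0],[0.087,-0.08,-0.04,0,0],[0.087,-0.12,-0.06,0,0],[0.087,-0.16,-0.09,0,0],[0.087,-0.19,-0.12,0,0],[0.087,-0.22,-0.15,0,0],[0.087,-0.24,-0.19,0,-0.05],[0.087,-0.26,-0.23,0,-0.1],[0.087,-0.28,-0.27,0,-0.15],[0.087,-0.29,-0.31,0,-0.164],[0.087,-0.295,-0.35,0,-0.164],[0.087,-0.295,-0.39,0,-0.164],[0.087,-0.295,-0.42,0,-0.164],[0.087,-0.295,-0.43,0,-0.164],[0.087,-0.295,-0.43,0,-0.164],[0.087,-0.295,-0.43,0,-0.164]]'
python3 - <<'E'
from h import *
o=get_obs();print(o['qpos'].round(0),o['force'],o['tool_pos'],o['tool_rot'])
cv2.imwrite("pics/t1.png",read_camera("top"));cv2.imwrite("pics/s1.png",read_camera("side"))
crop(cv2.imread("pics/s1.png"),175,100,130,120,5,"pics/s1c.png")
E
```

```text
time_s: 2.9
tool_pos: [0.5201, -0.2824, 0.3021]
tool_rot: [179.9, -0.0, 174.5]
force: [1.2, 1.4, 0.1]
grip_width: 0.0871
[-14.  12.  48.  86.  -9.  86. 118.] [1.22973011 1.39923059 0.13077451] [ 0.52007388 -0.28244698  0.30211293] [ 1.79926811e+02 -1.29103646e-02  1.74479377e+02]
```

View pics/s1c.png

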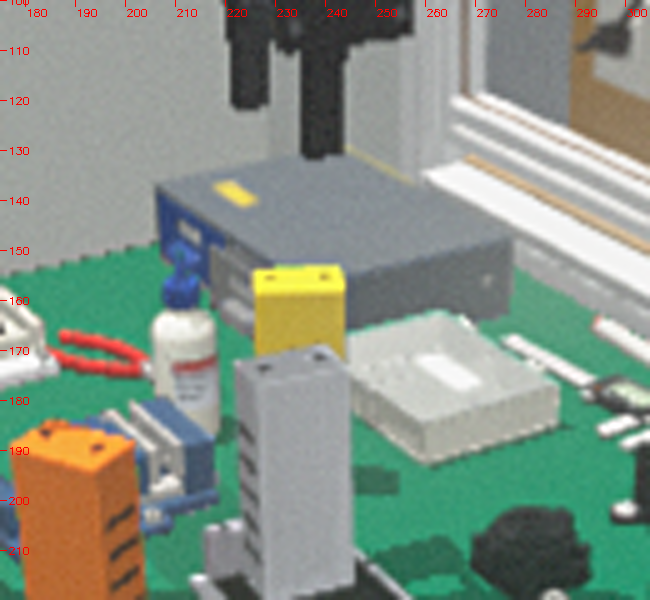

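View pics/t1.png

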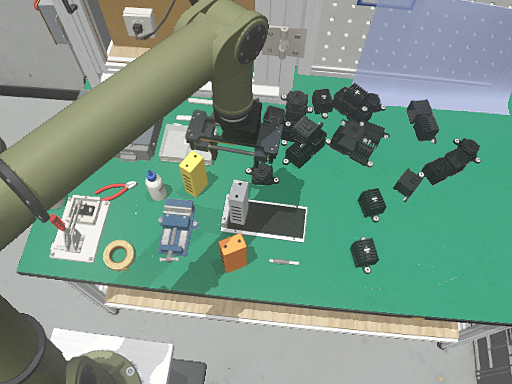

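Run:
```python
from h import *
t=np.array([.5201,-.2824,.3021]); a=np.radians(174.5); y=np.array([np.sin(a),-np.cos(a),0]); x=np.array([np.cos(a),np.sin(a),0])
for s in(-.0585,-.0435,.0435,.0585): print(s,[proj("side",t+s*y+k*x)[0].round(1) for k in(-.0095,.0095)],proj("top",t+s*y)[0].round(1))
F=[]
for _ in range(6): F.append(get_obs()['force'].round(2))
print(F)
from fit0 import *
c,_=fit(C); u=np.array([np.cos(c[2]),np.sin(c[2])]); v=np.array([-u[1],u[0]])
d=c[:2]-t[:2]; print("delta tool x,y",d@x[:2],d@y[:2])
```

```text
-0.0585 [array([243.5, 132.1]), array([237. , 133.1])] [260.8 163.9]
-0.0435 [array([241.2, 130.4]), array([234.7, 131.5])] [254.2 162.8]
0.0435 [array([228.6, 121.6]), array([222.5, 122.5])] [216.6 156.1]
0.0585 [array([226.6, 120.2]), array([220.6, 121.1])] [210.2 154.9]
[array([ 0.16, -0.28, -0.44]), array([ 0.16, -0.28, -0.44]), array([ 0.16, -0.28, -0.44]), array([ 0.16, -0.28, -0.44]), array([ 0.16, -0.28, -0.44]), array([ 0.16, -0.28, -0.44])]
delta tool x,y 0.0036434581822860513 -0.005210432643980024
```

```bash
python3 -m handwheel '[[0.087,0.004,-0.005,0.03,0],[0.087,0.004,-0.005,0.07,0],[0.087,0.004,-0.005,0.10,0],[0.087,0.004,-0.005,0.13,0],[0.087,0.004,-0.005,0.15,0],[0.087,0.004,-0.005,0.17,0],[0.087,0.004,-0.005,0.18,0],[0.087,0.004,-0.005,0.18,0],[0.06,0.004,-0.005,0.18,0],[0.06,0.004,-0.005,0.18,0],[0.06,0.004,-0.005,0.18,0]]' 3
cat > look.py <<'E'
import sys
from h import *
n=sys.argv[1]; v=[int(a) for a in sys.argv[2:7]] if len(sys.argv)>2 else None
for cam,b in(("side",(175,130,120,110)),("top",(210,140,110,100))):
    im=read_camera(cam); cv2.imwrite(f"pics/{cam}_{n}.png",im); crop(im,*b,6 if cam=="side" else 6,f"pics/{cam}_{n}c.png")
o=get_obs();print(o['time_s'],o['tool_pos'].round(4),o['tool_rot'].round(2),o['force'].round(2),o['grip_width'])
E
python3 look.py 2
```

```text
time_s: 4.1
tool_pos: [0.5152, -0.2894, 0.1236]
tool_rot: [-180.0, 0.1, 174.3]
force: [0.2, -0.0, 0.3]
grip_width: 0.0704
4.2 [ 0.5149 -0.2893  0.1233] [-1.8000e+02  7.0000e-02  1.7434e+02] [-0.19  0.53 -0.27] 0.06431512389490154
```

View pics/side_2c.png

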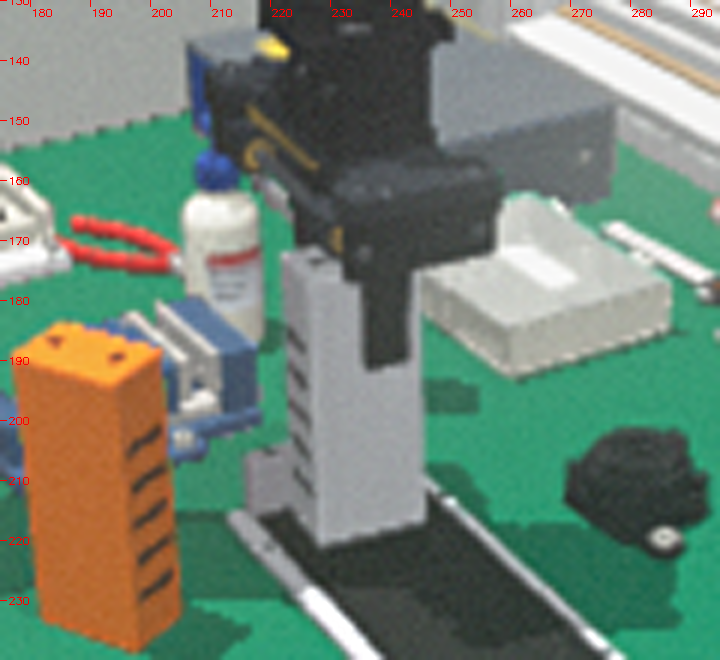

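View pics/top_2c.png

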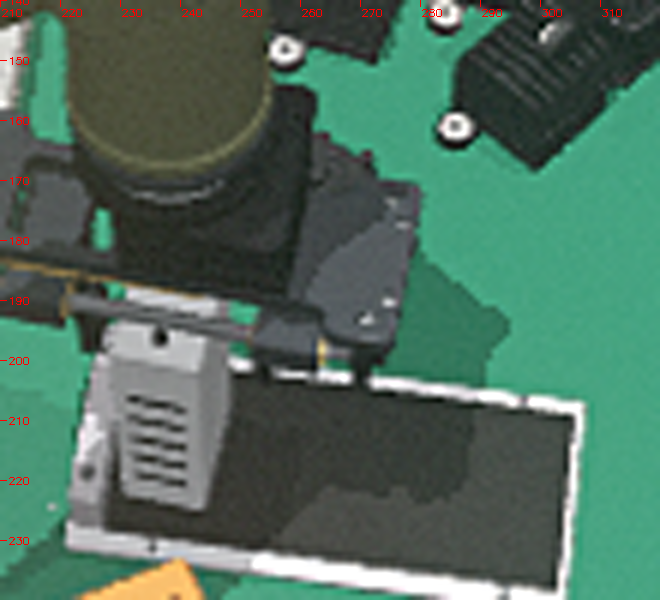

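Both fingers straddle the housing. Front fingertip: side view cols 233–241, row 191. There is clear space on both sides. I'll set the opening to 60 mm and push forward slowly.

```bash
python3 -m handwheel '[[0.06,0,-0.002,0,0],[0.06,0,-0.005,0,0],[0.06,0,-0.008,0,0],[0.06,0,-0.010,0,0],[0.06,0,-0.012,0,0],[0.06,0,-0.014,0,0],[0.06,0,-0.016,0,0],[0.06,0,-0.018,0,0],[0.06,0,-0.020,0,0],[0.06,0,-0.022,0,0],[0.06,0,-0.024,0,0],[0.06,0,-0.026,0,0],[0.06,0,-0.028,0,0],[0.06,0,-0.030,0,0],[0.06,0,-0.030,0,0]]'
python3 look.py 3
```

```text
time_s: 5.7
tool_pos: [0.5113, -0.3195, 0.1225]
tool_rot: [-180.0, -0.0, 174.3]
force: [-0.3, 0.9, 0.5]
grip_width: 0.0601
5.8 [ 0.5114 -0.3191  0.1225] [180.    -0.   174.33] [ 0.32 -0.46  0.93] 0.05966860665417679
```

View pics/side_3c.png

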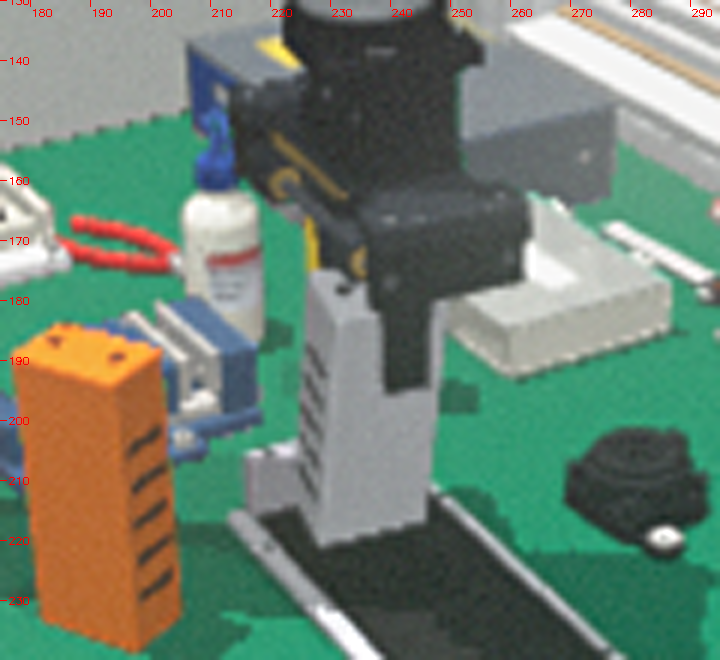

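View pics/top_3c.png

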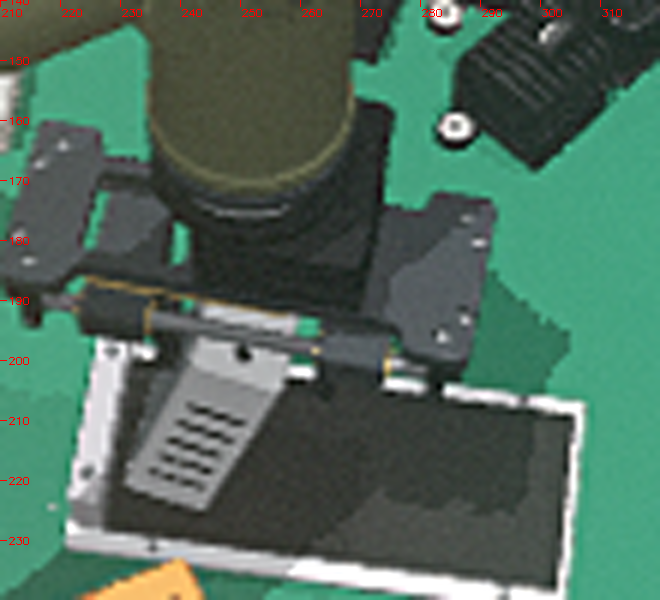

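The housing has tipped about 12° and its foot hasn't moved (near edge still at (244,224)). I'll continue until it rests on the front finger.

```bash
python3 -m handwheel '[[0.06,0,-0.0015,0,0],[0.06,0,-0.003,0,0],[0.06,0,-0.0045,0,0],[0.06,0,-0.006,0,0],[0.06,0,-0.0075,0,0],[0.06,0,-0.009,0,0],[0.06,0,-0.0105,0,0],[0.06,0,-0.012,0,0],[0.06,0,-0.0135,0,0],[0.06,0,-0.015,0,0],[0.06,0,-0.0165,0,0],[0.06,0,-0.018,0,0],[0.06,0,-0.0195,0,0],[0.06,0,-0.021,0,0],[0.06,0,-0.022,0,0],[0.06,0,-0.022,0,0]]'
python3 look.py 4
```

```text
time_s: 7.4
tool_pos: [0.5093, -0.3411, 0.1226]
tool_rot: [-180.0, 0.0, 174.3]
force: [0.2, -0.5, -0.1]
grip_width: 0.0599
7.5 [ 0.5093 -0.341   0.1226] [-1.8000e+02  1.0000e-02  1.7434e+02] [-0.41 -0.05 -0.39] 0.06000803405858289
```

View pics/side_4c.png

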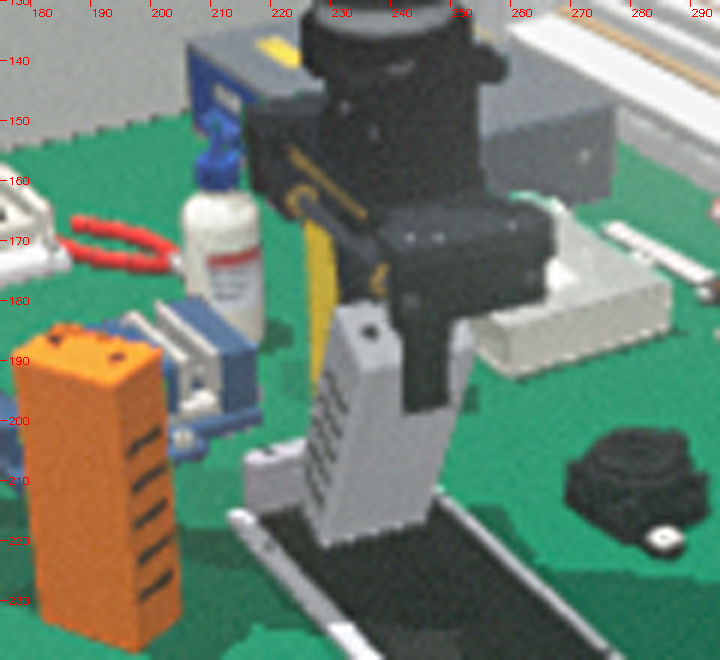

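View pics/top_4c.png

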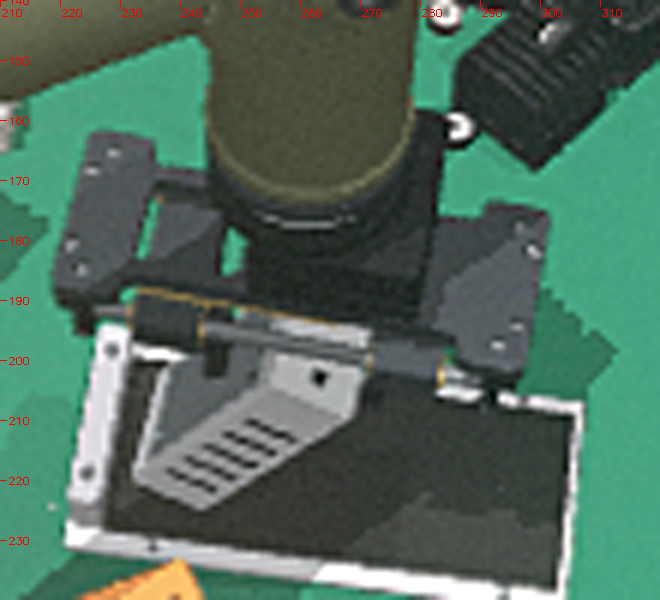

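It now leans about 25° on the front finger. Next I open the jaw while keeping the front finger in place. Then I swing the rear finger round to the far side, pivoting about the front finger.

```bash
python3 -m handwheel '[[0.063,0,0.0015,0,0],[0.066,0,0.003,0,0],[0.069,0,0.0045,0,0],[0.072,0,0.006,0,0],[0.075,0,0.0075,0,0],[0.078,0,0.009,0,0],[0.081,0,0.0105,0,0],[0.084,0,0.012,0,0],[0.087,0,0.0135,0,0],[0.087,0,0.0135,0,0]]'
python3 look.py 5
```

```text
time_s: 8.5
tool_pos: [0.5107, -0.3271, 0.1225]
tool_rot: [180.0, -0.0, 174.4]
force: [0.0, -0.4, -0.1]
grip_width: 0.0861
8.6 [ 0.5106 -0.3273  0.1224] [ 1.7998e+02 -1.0000e-02  1.7435e+02] [-0.49 -0.54  0.67] 0.086691528767171
```

View pics/top_5c.png

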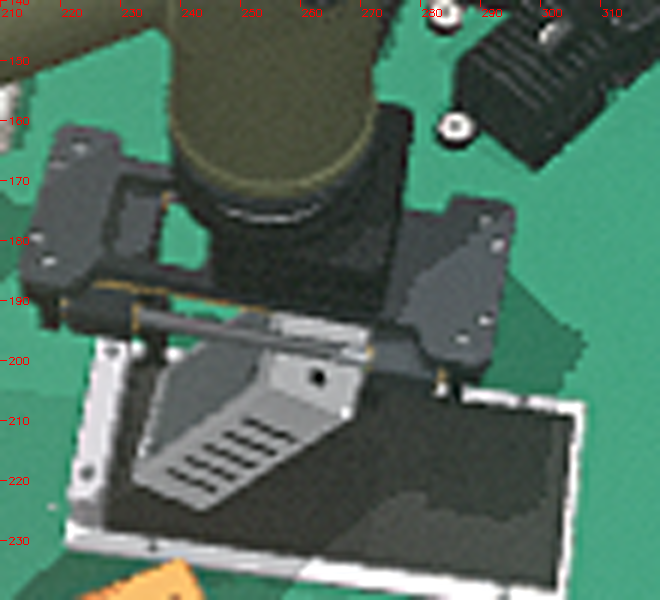

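View pics/side_5c.png

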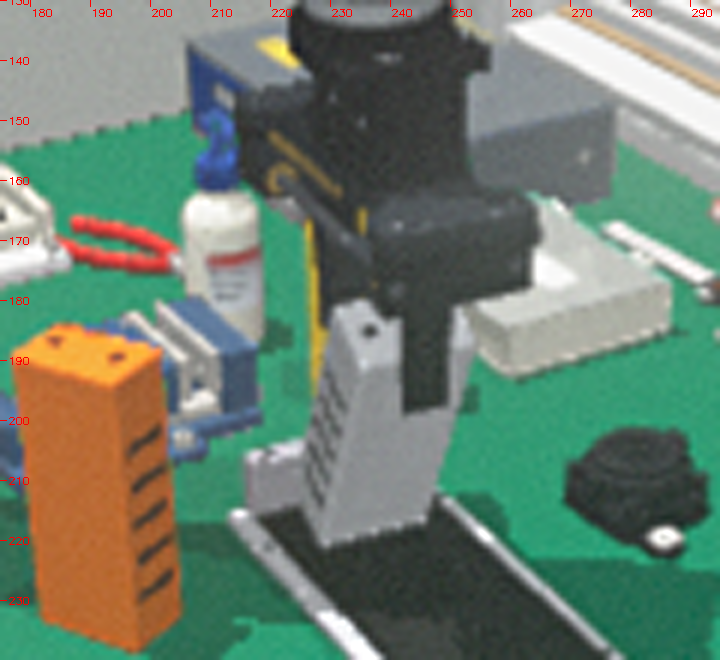

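```bash
python3 -m handwheel '[[0.087,-0.0061,-0.0009,0,0.12],[0.087,-0.0121,-0.0025,0,0.24],[0.087,-0.018,-0.0045,0,0.36],[0.087,-0.0235,-0.0070,0,0.48],[0.087,-0.0288,-0.0105,0,0.6],[0.087,-0.0336,-0.0145,0,0.72],[0.087,-0.0336,-0.0145,0,0.72],[0.087,-0.0336,-0.0145,0,0.72]]'
python3 look.py 6
```

```text
time_s: 9.4
tool_pos: [0.5424, -0.3452, 0.1223]
tool_rot: [-180.0, -0.0, 133.2]
force: [-0.9, -0.1, 0.0]
grip_width: 0.0871
9.5 [ 0.5425 -0.345   0.1225] [ 1.7998e+02 -2.0000e-02  1.3320e+02] [-0.41 -0.04  0.06] 0.08701580392362551
```

View pics/top_6c.png

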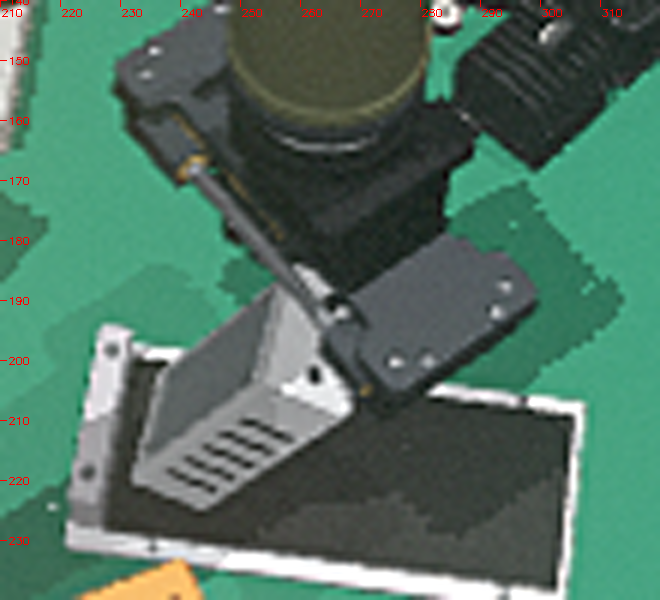

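View pics/side_6c.png

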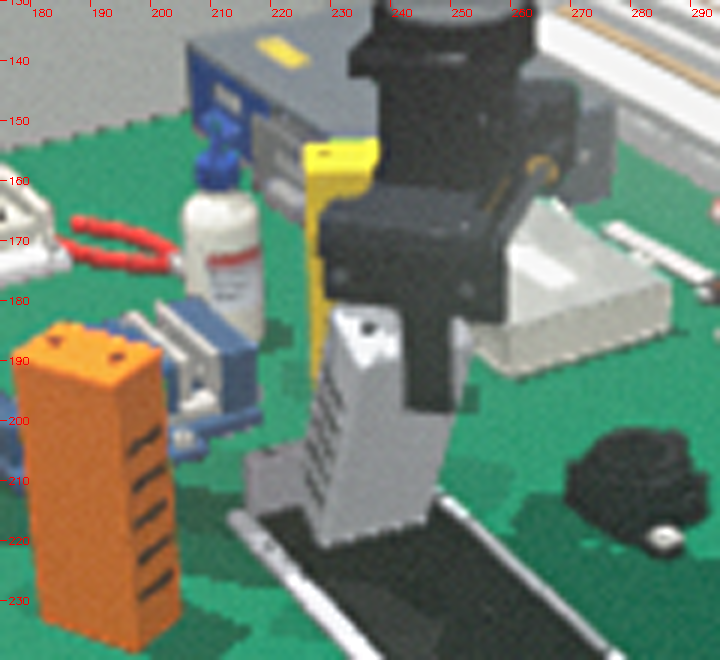

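```bash
python3 -m handwheel '[[0.087,-0.0061,-0.0004,0,0.12],[0.087,-0.0121,-0.0015,0,0.24],[0.087,-0.018,-0.0033,0,0.36],[0.087,-0.0235,-0.0058,0,0.48],[0.087,-0.0288,-0.0089,0,0.6],[0.087,-0.0336,-0.0127,0,0.72],[0.087,-0.0387,-0.0177,0,0.86],[0.087,-0.0418,-0.0217,0,0.96],[0.087,-0.0418,-0.0217,0,0.96],[0.087,-0.0418,-0.0217,0,0.96]]'
python3 look.py 7
```

```text
time_s: 10.5
tool_pos: [0.5553, -0.3903, 0.1225]
tool_rot: [-180.0, -0.0, 78.3]
force: [0.4, -0.7, 0.5]
grip_width: 0.087
10.6 [ 0.5555 -0.3901  0.1227] [ 1.7998e+02 -3.0000e-02  7.8230e+01] [-0.02  0.3   1.28] 0.0871282633699099
```

View pics/top_7c.png

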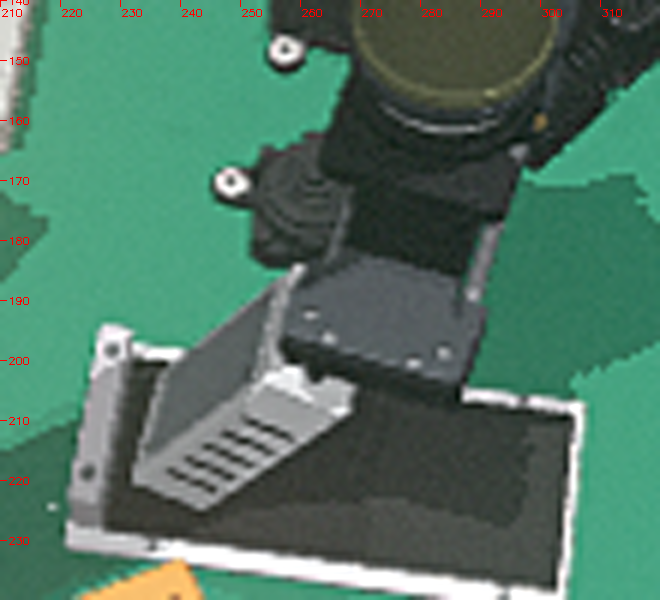

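View pics/side_7c.png

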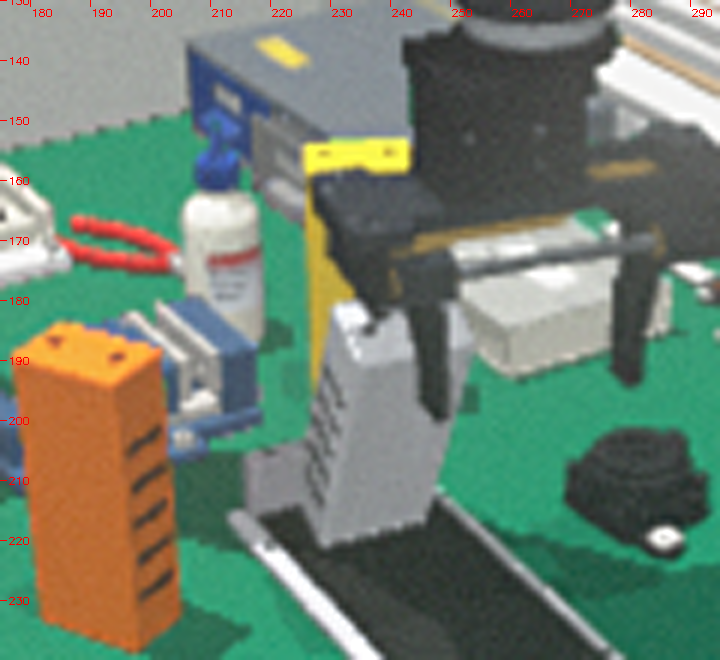

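```bash
python3 -m handwheel '[[0.081,-0.0003,-0.005,0,0],[0.075,-0.0006,-0.010,0,0],[0.069,-0.0009,-0.015,0,0],[0.063,-0.0012,-0.020,0,0],[0.058,-0.0015,-0.025,0,0],[0.053,-0.0018,-0.030,0,0],[0.047,-0.002,-0.035,0,0],[0.041,-0.002,-0.040,0,0],[0.035,-0.002,-0.045,0,0],[0.030,-0.002,-0.050,0,0],[0.030,-0.002,-0.051,0,-0.03],[0.030,-0.002,-0.051,0,-0.06],[0.030,-0.002,-0.051,0,-0.10],[0.030,-0.002,-0.051,0,-0.10]]'
python3 look.py 8
```

```text
time_s: 12.0
tool_pos: [0.5052, -0.3819, 0.1226]
tool_rot: [180.0, -0.0, 83.9]
force: [-0.6, -0.3, -0.3]
grip_width: 0.0302
12.1 [ 0.5052 -0.3819  0.1225] [ 1.7999e+02 -1.0000e-02  8.3810e+01] [-0.56 -0.79 -0.78] 0.030035694442068044
```

View pics/top_8c.png

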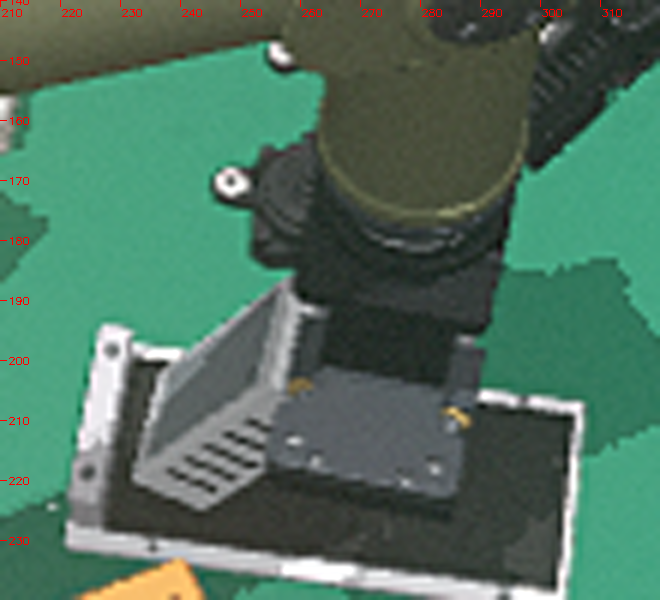

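View pics/side_8c.png

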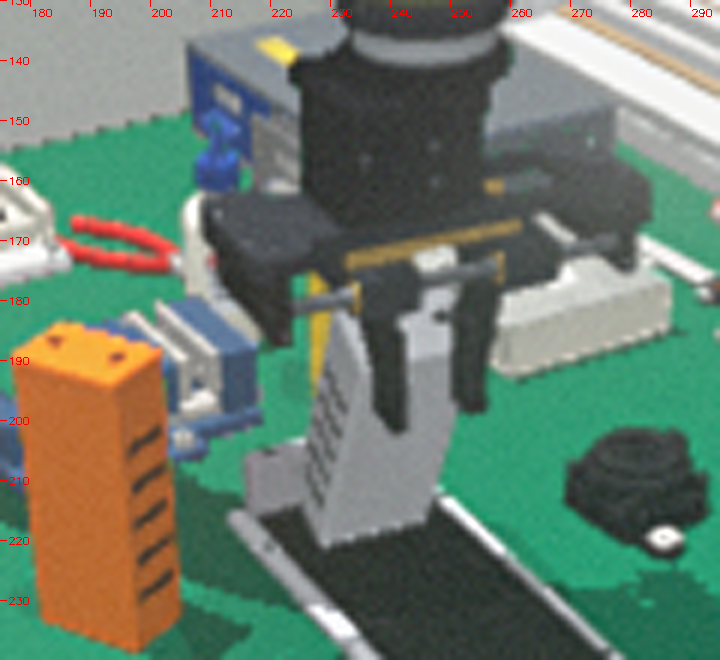

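Both fingers are now in front of the top edge, centred on the housing. I'll ease it down along the arc, moving forward (−tx) and down (+tz).

```bash
python3 -m handwheel '[[0.027,-0.002,0,0.0005,0],[0.024,-0.004,0,0.001,0],[0.02,-0.006,0,0.002,0],[0.02,-0.0092,0,0.0036,0],[0.02,-0.012,0,0.005,0],[0.02,-0.0145,0,0.0065,0],[0.02,-0.0175,0,0.008,0],[0.02,-0.0202,0,0.0096,0],[0.02,-0.023,0,0.0115,0],[0.02,-0.0255,0,0.0135,0],[0.02,-0.028,0,0.0155,0],[0.02,-0.0306,0,0.0176,0],[0.02,-0.033,0,0.0195,0],[0.02,-0.0355,0,0.0215,0],[0.02,-0.038,0,0.0235,0],[0.02,-0.0403,0,0.0254,0],[0.02,-0.0403,0,0.0254,0]]'
python3 look.py 9
```

```text
time_s: 13.8
tool_pos: [0.5004, -0.4224, 0.0968]
tool_rot: [-180.0, 0.0, 83.8]
force: [0.0, -1.6, -0.3]
grip_width: 0.02
13.9 [ 0.5007 -0.4221  0.0971] [-180.    -0.    83.8] [-0.04  0.05  0.08] 0.019877240506839894
```

View pics/top_9c.png

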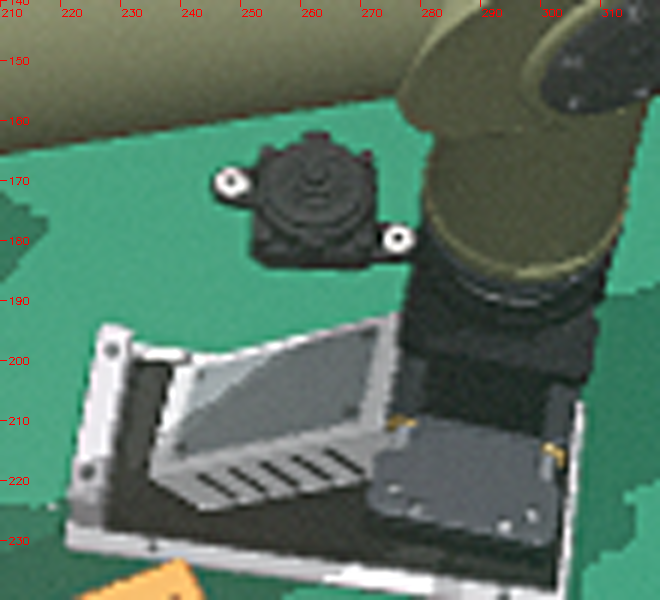

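View pics/side_9c.png

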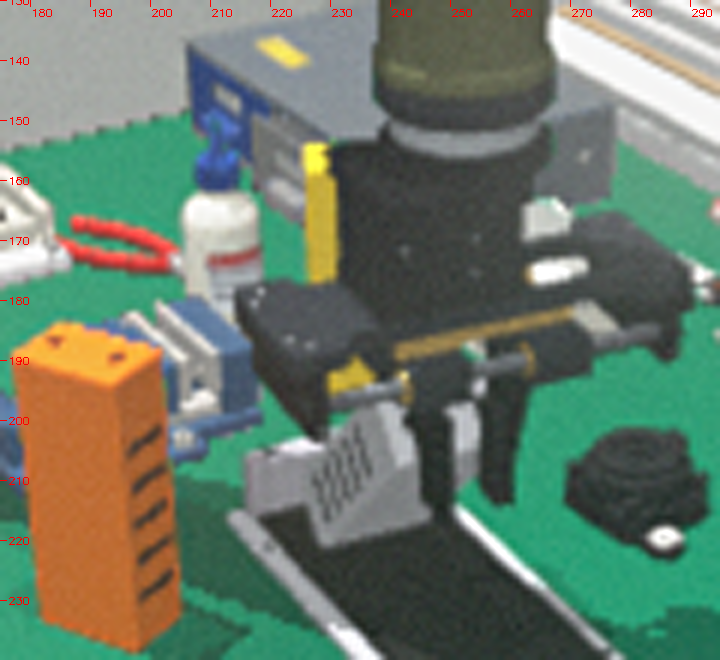

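```bash
python3 -m handwheel '[[0.02,-0.0022,0,0.0021,0],[0.02,-0.0045,0,0.0043,0],[0.02,-0.0067,0,0.0065,0],[0.02,-0.0088,0,0.0087,0],[0.02,-0.0109,0,0.011,0],[0.02,-0.0129,0,0.0134,0],[0.02,-0.0149,0,0.0157,0],[0.02,-0.0168,0,0.0181,0],[0.02,-0.0186,0,0.0206,0],[0.02,-0.0204,0,0.0231,0],[0.02,-0.0221,0,0.0256,0],[0.02,-0.0238,0,0.0281,0],[0.02,-0.0238,0,0.0281,0]]'
python3 look.py 10
```

```text
time_s: 15.2
tool_pos: [0.4978, -0.4459, 0.0686]
tool_rot: [-180.0, 0.0, 83.8]
force: [-0.7, -1.1, -1.0]
grip_width: 0.0203
15.3 [ 0.4981 -0.4458  0.069 ] [-180.     -0.     83.81] [ 0.01 -0.94 -0.99] 0.020367479499825872
```

View pics/top_10c.png

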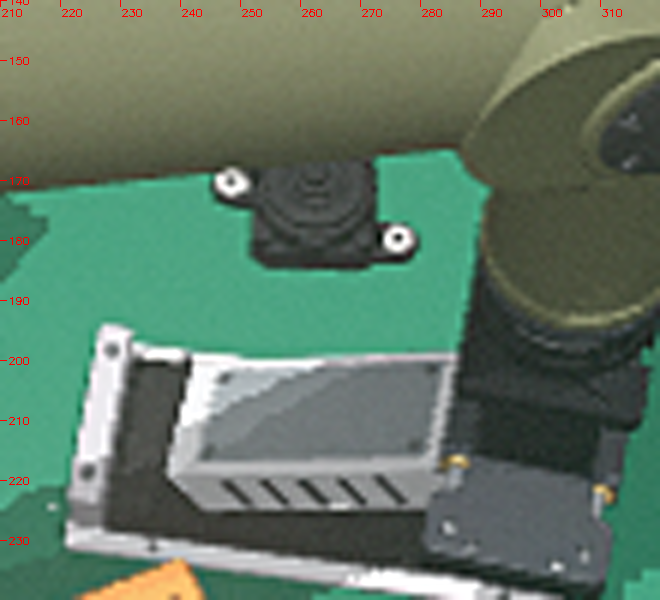

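View pics/side_10c.png

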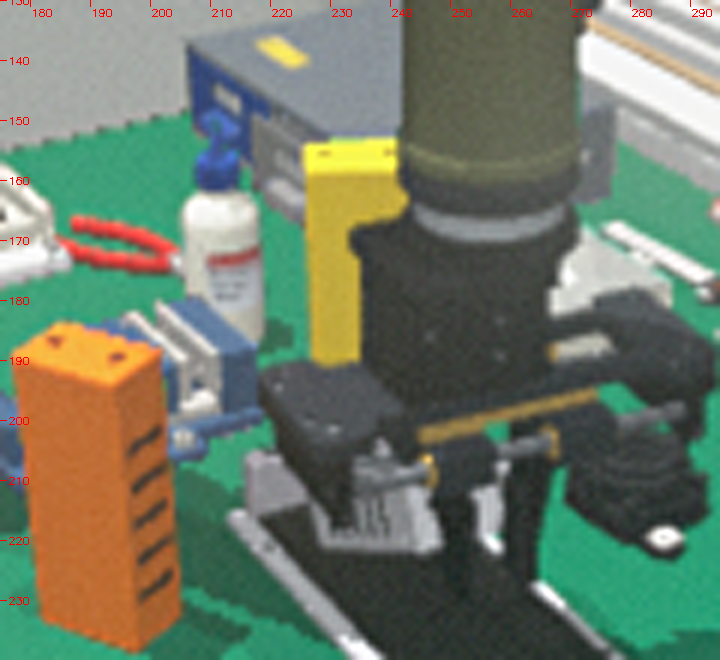

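```bash
cat > tilt.py <<'E'
from h import *
from scipy.optimize import least_squares
def W(v,L):
    px,py,a,t=v # pivot = local (20,0,0) at z .012
    L=np.array(L)-[.02,0,0]
    X=L[:,0]*np.cos(t)+L[:,2]*np.sin(t); Z=-L[:,0]*np.sin(t)+L[:,2]*np.cos(t); Y=L[:,1]
    c,s=np.cos(a),np.sin(a); return np.c_[px+c*X-s*Y,py+s*X+c*Y,.012+Z]
def fit(obs,t0=1.0):
    L=[o[2] for o in obs]
    f=lambda v: np.concatenate([proj(o[0],W(v,L)[i])[0]-o[1] for i,o in enumerate(obs)])
    r=least_squares(f,[.514,-.307,-1.67,t0],loss='soft_l1')
    print("pivot",r.x[:2].round(4),"yaw",np.degrees(r.x[2]).round(1),"tilt",np.degrees(r.x[3]).round(1)); print(f(r.x).reshape(-1,2).round(1).tolist())
    n=np.array([.5146,-.3433]);a=np.radians(-91.65);d=r.x[:2]-n
    print("pivot in nest",d@[np.cos(a),np.sin(a)],d@[-np.sin(a),np.cos(a)],"yaw rel",np.degrees(r.x[2])+91.65)
    return r.x
E
python3 - <<'E'
from tilt import *
r=.02;h=.03
fit([("top",(238.5,218),(-r,-h,0)),("top",(244.5,224.7),(r,-h,0)),("top",(242.5,199.5),(-r,h,0)),("top",(285.5,199),(-r,h,.15)),("top",(281,217),(-r,-h,.15))])
fit([("top",(236,218.5),(-r,-h,0)),("top",(244.5,224.7),(r,-h,0)),("top",(276.5,192.5),(-r,h,.15)),("top",(271.5,212),(-r,-h,.15))],.8)
E
```

```text
pivot [ 0.5144 -0.3104] yaw -101.6 tilt 54.0
[[-2.3, 0.1], [-0.1, 0.4], [0.5, 0.0], [1.5, -1.7], [-0.3, 0.4]]
pivot in nest -0.03290384873836377 -0.0011027151024009668 yaw rel -9.97974892665394
pivot [ 0.5137 -0.3123] yaw -102.5 tilt 41.9
[[-1.3, -0.1], [0.4, 0.7], [1.5, -0.6], [-0.5, 0.0]]
pivot in nest -0.031011058542065224 -0.001790731639552918 yaw rel -10.815250060835993
```

```bash
cat > ov.py <<'E'
from tilt import *
def wire(n,v,cam,b,k,fn):
    im=cv2.imread(f"pics/{cam}_{n}.png"); x0,y0,w,h=b
    c=cv2.resize(im[y0:y0+h,x0:x0+w],None,fx=k,fy=k,interpolation=cv2.INTER_CUBIC)
    L=[(a*.02,bb*.03,z) for a in(-1,1) for bb in(-1,1) for z in(0,.15)]
    q=(proj(cam,W(v,L))-[x0,y0]+.5)*k
    for i in range(8):
        for j in range(i):
            if sum(abs(np.sign(np.array(L[i])-np.array(L[j]))))==1: cv2.line(c,tuple(int(t) for t in q[i]),tuple(int(t) for t in q[j]),(0,0,255) ,1)
    cv2.imwrite(fn,c)
E
python3 - <<'E'
from ov import *
wire(10,(.5135,-.307,np.radians(-96.1),np.radians(60)),"top",(215,180,90,60),8,"pics/w1.png")
wire(10,(.5135,-.307,np.radians(-96.1),np.radians(60)),"side",(205,190,80,60),8,"pics/w2.png")
E
```

```text
(no output)
```

View pics/w1.png

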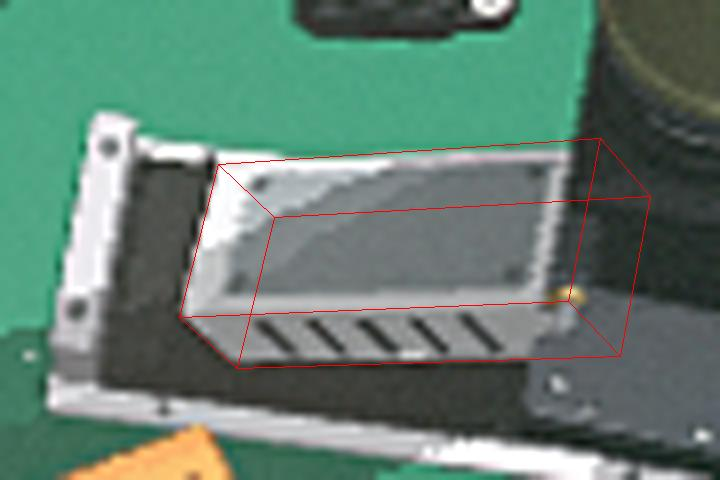

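View pics/w2.png

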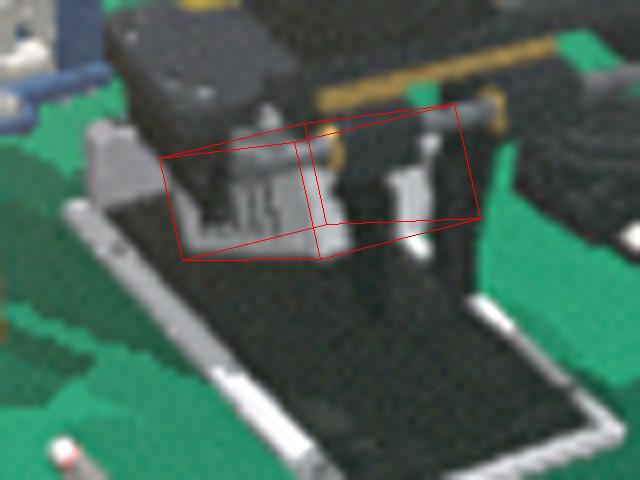

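Run:
```python
from ov import *
r=.02;h=.03
v=fit([("top",(237.8,219),(-r,-h,0)),("top",(244.3,225.2),(r,-h,0)),("top",(241.4,199),(-r,h,0)),("top",(286,199),(-r,h,.15)),("top",(282,217),(-r,-h,.15)),("side",(228.3,221),(r,-h,0)),("side",(248.4,221),(r,-h,.15))],1.3)
wire(10,v,"top",(215,180,90,60),8,"pics/w1.png")
wire(10,v,"side",(205,190,80,60),8,"pics/w2.png")
```

```text
pivot [ 0.515  -0.3061] yaw -96.9 tilt 58.9
[[-1.4, -0.5], [-0.5, -0.2], [0.1, 0.5], [2.6, -2.6], [2.2, -0.3], [-0.7, 0.8], [-4.4, -0.4]]
pivot in nest -0.03718125838269752 -0.0006451814944014351 yaw rel -5.291156682836743
```

View pics/w1.png

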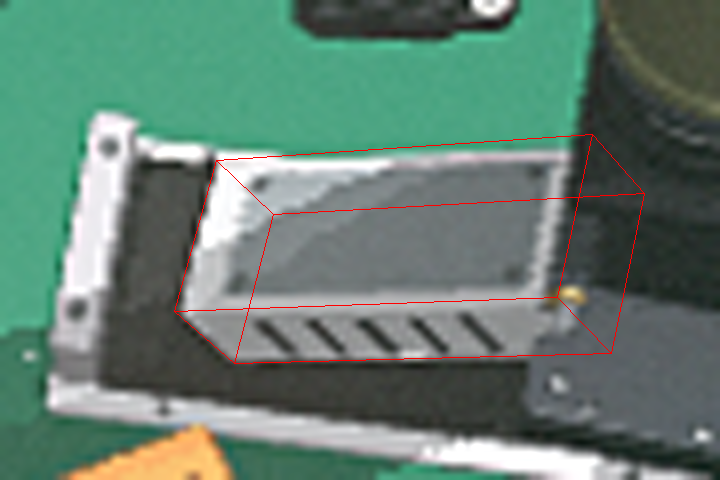

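View pics/w2.png

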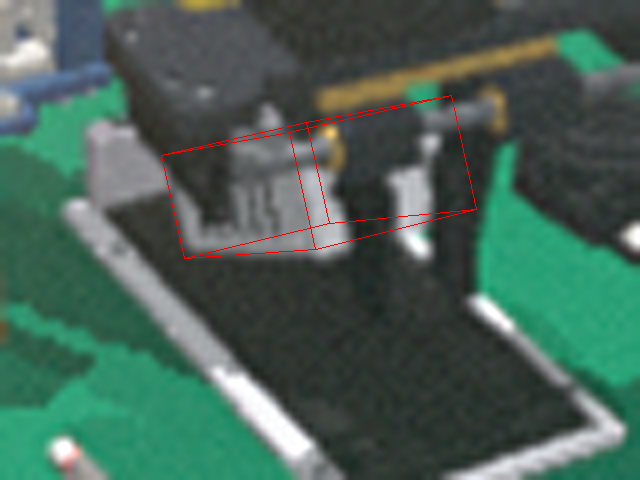

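The wireframe overlay agrees with about 60° of tilt and an unslid foot. The tool is carrying about 1 N forward and 1 N down, so friction on the fingers is good. I'll continue to 75°.

```bash
python3 -m handwheel '[[0.02,-0.0015,0,0.0026,0],[0.02,-0.003,0,0.0052,0],[0.02,-0.0045,0,0.0079,0],[0.02,-0.006,0,0.0106,0],[0.02,-0.0073,0,0.0131,0],[0.02,-0.0086,0,0.0156,0],[0.02,-0.0099,0,0.0181,0],[0.02,-0.0111,0,0.0207,0],[0.02,-0.0121,0,0.0233,0],[0.02,-0.0131,0,0.0259,0],[0.02,-0.0141,0,0.0286,0],[0.02,-0.0148,0,0.0312,0],[0.02,-0.0148,0,0.0312,0]]'
python3 look.py 11
```

```text
time_s: 16.6
tool_pos: [0.4964, -0.4601, 0.0374]
tool_rot: [-180.0, -0.0, 83.8]
force: [-0.7, 1.1, -0.8]
grip_width: 0.02
16.7 [ 0.4965 -0.4603  0.0378] [-1.7999e+02 -2.0000e-02  8.3810e+01] [-0.63 -1.2  -1.36] 0.019791392378252563
```

Run:
```python
from ov import *
v=(.5135,-.307,np.radians(-96.1),np.radians(75))
wire(11,v,"top",(215,180,90,60),8,"pics/w3.png")
wire(11,v,"side",(205,190,80,60),8,"pics/w4.png")
```

```text
(no output)
```

View pics/w3.png

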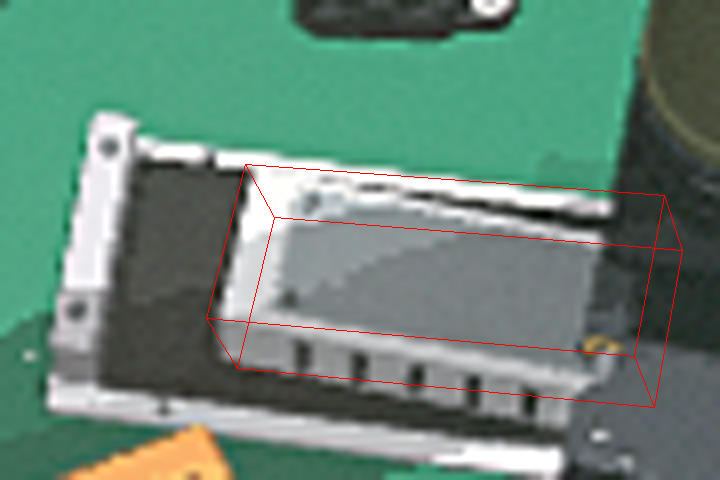

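View pics/w4.png

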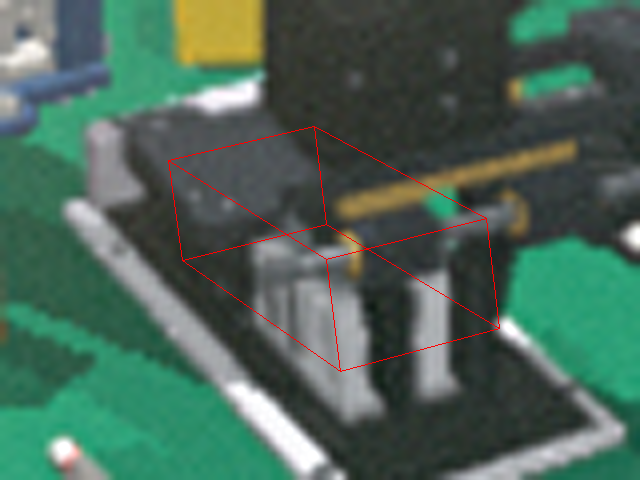

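Run:
```python
from ov import *
for t in (82,90):
  v=(.5145,-.309,np.radians(-96),np.radians(t))
  wire(11,v,"top",(215,180,90,60),8,f"pics/w5_{t}.png")
  wire(11,v,"side",(205,190,80,60),8,f"pics/w6_{t}.png")
import cv2
a=[cv2.imread(f"pics/w{k}_{t}.png") for t in(82,90) for k in(5,6)]
a=[cv2.resize(cv2.copyMakeBorder(i,0,0,0,720-i.shape[1],cv2.BORDER_CONSTANT) ,(400,267)) for i in a]
cv2.imwrite("pics/w7.png",np.vstack([np.hstack(a[:2]),np.hstack(a[2:])]))
```

```text
(no output)
```

View pics/w7.png

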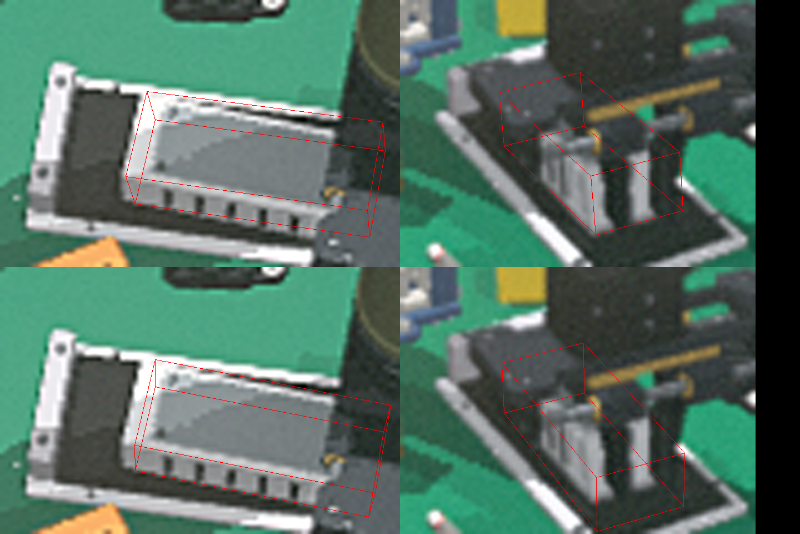

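```bash
python3 -m handwheel '[[0.02,-0.0002,0,0.0025,0],[0.02,-0.0004,0,0.005,0],[0.02,-0.0006,0,0.0075,0],[0.02,-0.0008,0,0.01,0],[0.02,-0.0011,0,0.012,0],[0.02,-0.0014,0,0.014,0],[0.02,-0.0017,0,0.016,0],[0.02,-0.002,0,0.018,0],[0.02,-0.0024,0,0.02,0],[0.02,-0.0028,0,0.02,0],[0.02,-0.0033,0,0.02,0],[0.02,-0.0038,0,0.02,0],[0.02,-0.0044,0,0.02,0],[0.02,-0.005,0,0.02,0],[0.02,-0.005,0,0.02,0]]'
python3 look.py 12
python3 - <<'E'
from ov import *
v=(.5145,-.302,np.radians(-96),np.radians(90))
wire(12,v,"top",(215,180,90,60),8,"pics/w8.png")
wire(12,v,"side",(205,190,80,60),8,"pics/w9.png")
E
```

```text
time_s: 18.2
tool_pos: [0.496, -0.4655, 0.0179]
tool_rot: [180.0, 0.0, 83.8]
force: [-0.8, 0.5, 0.1]
grip_width: 0.0199
18.3 [ 0.496  -0.4654  0.0179] [179.99  -0.    83.81] [ 0.11 -0.94  0.14] 0.019938703677797626
```

View pics/w8.png

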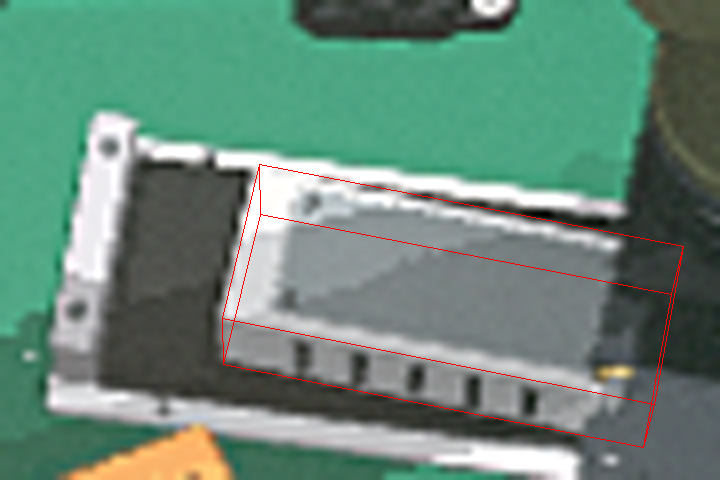

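View pics/w9.png

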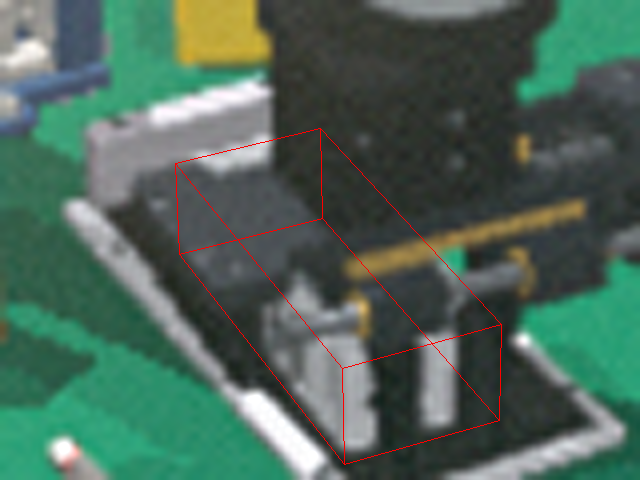

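It lies flat, with the cover up and the foot about 44 mm from the bar. I'll back off and up to get a clear measurement before the push.

```bash
python3 -m handwheel '[[0.02,-0.006,0,0,0],[0.02,-0.012,0,-0.01,0],[0.02,-0.016,0,-0.04,-0.03],[0.02,-0.06,0,-0.08,-0.079],[0.02,-0.10,0,-0.12,-0.079],[0.02,-0.12,0,-0.12,-0.079],[0.02,-0.12,0,-0.12,-0.079]]'
python3 look.py 13
python3 - <<'E'
from h import *
crop(cv2.imread("pics/top_13.png"),210,185,110,75,7,"pics/top_13d.png")
crop(cv2.imread("pics/side_13.png"),195,185,100,75,7,"pics/side_13d.png")
E
```

```text
time_s: 19.0
tool_pos: [0.4789, -0.5919, 0.142]
tool_rot: [180.0, 0.5, 88.0]
force: [-1.0, 0.5, 0.3]
grip_width: 0.0198
19.1 [ 0.4817 -0.5863  0.1385] [1.800e+02 5.000e-02 8.819e+01] [ 0.38  0.54 -0.61] 0.020250713176336227
```

View pics/top_13d.png

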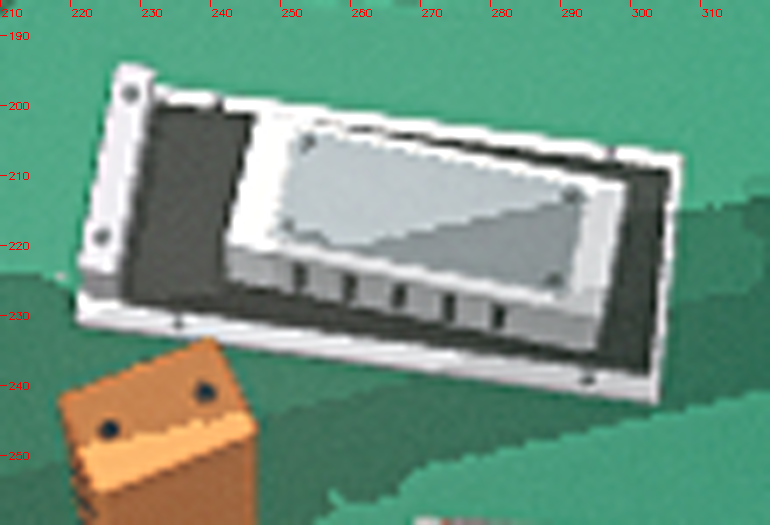

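View pics/side_13d.png

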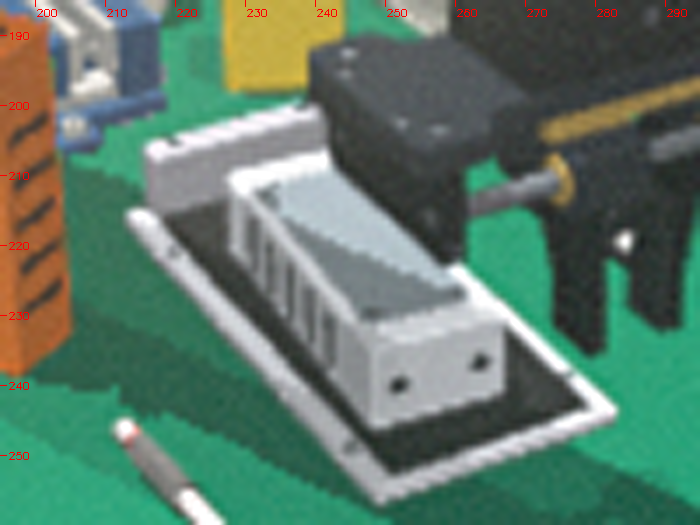

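Run:
```python
from tilt import *
r=.02;h=.03
v=fit([("top",(246,201.5),(-r,h,0)),("top",(242,220),(-r,-h,0)),("top",(294.7,229.3),(-r,-h,.15)),("top",(299,210.7),(-r,h,.15)),("top",(242,225),(r,-h,0)),("top",(294.3,234.3),(r,-h,.15)),
("side",(247,235),(-r,-h,.15)),("side",(248,246),(r,-h,.15)),("side",(265,241.5),(r,h,.15)),("side",(265,231),(-r,h,.15)),("side",(226.5,211),(-r,-h,0))],1.57)
e=W(v,[(0,0,.15)])[0];print("top end",e)
o=get_obs();print(o['tool_pos'],o['tool_rot'])
```

```text
pivot [ 0.513  -0.2998] yaw -95.5 tilt 89.8
[[0.0, -1.0], [-0.5, -0.3], [1.0, 0.6], [0.0, -0.4], [-0.3, 0.5], [0.0, 1.1], [-0.1, 0.0], [-0.9, 1.1], [1.5, -0.0], [1.6, -1.5], [-0.9, -1.2]]
pivot in nest -0.043414983584814576 -0.002889321979989825 yaw rel -3.845101729068489
top end [ 0.49860557 -0.44905041  0.03259428]
[ 0.48165311 -0.58625822  0.13848232] [1.79999850e+02 4.71829582e-02 8.81924896e+01]
```

```bash
python3 -m handwheel '[[0.02,0.03,0.005,0.03,0],[0.02,0.06,0.010,0.06,0],[0.02,0.08,0.0148,0.09,0],[0.02,0.09,0.0148,0.11,0],[0.02,0.10,0.0148,0.118,0],[0.02,0.11,0.0148,0.1185,0],[0.02,0.112,0.0148,0.1185,0],[0.02,0.112,0.0148,0.1185,0]]'
python3 look.py 14
```

```text
time_s: 19.9
tool_pos: [0.5018, -0.4737, 0.0209]
tool_rot: [179.9, 0.1, 88.4]
force: [-1.2, 0.4, 0.0]
grip_width: 0.0198
20.0 [ 0.5013 -0.4745  0.0208] [1.7991e+02 1.0000e-01 8.8300e+01] [ 0.41 -0.3  -0.19] 0.0198845117534636
```

View pics/side_14c.png

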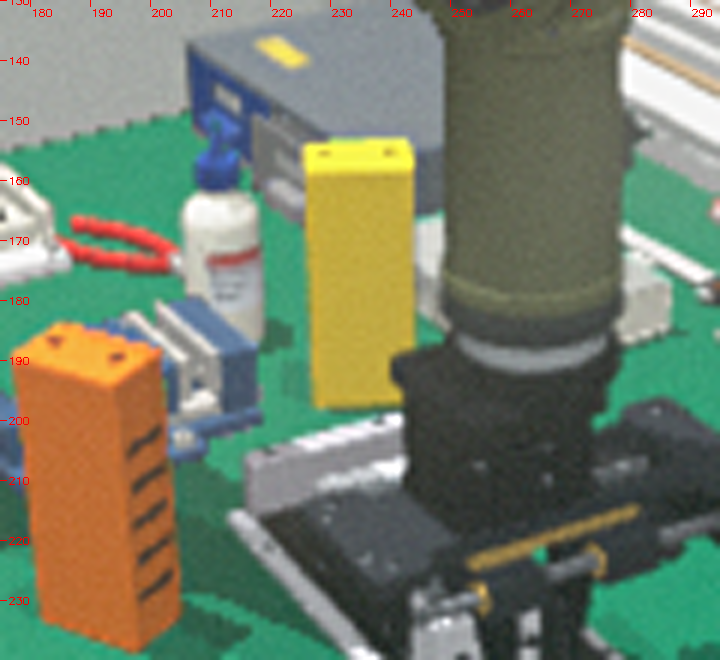

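```bash
python3 -m handwheel '[[0.02,0.004,0,0,0],[0.02,0.008,0,0,0],[0.02,0.011,0,0,0],[0.02,0.014,0,0,0],[0.02,0.017,0,0,0],[0.02,0.02,0,0,0],[0.02,0.023,0,0,0],[0.02,0.026,0,0,0],[0.02,0.029,0,0,0],[0.02,0.032,0,0,0],[0.02,0.035,0,0,0],[0.02,0.038,0,0,0],[0.02,0.041,0,0,0],[0.02,0.044,0,0,0],[0.02,0.046,0,0,0],[0.02,0.048,0,0,0],[0.02,0.050,0,0,0],[0.02,0.050,0,0,0]]'
python3 look.py 15
python3 - <<'E'
from h import *
crop(cv2.imread("pics/top_15.png"),210,185,110,75,7,"pics/top_15d.png")
E
```

```text
time_s: 21.8
tool_pos: [0.5025, -0.4229, 0.0194]
tool_rot: [-180.0, -0.0, 88.4]
force: [-0.5, -2.4, 1.3]
grip_width: 0.0205
21.9 [ 0.5025 -0.4229  0.0194] [-1.7999e+02 -4.0000e-02  8.8340e+01] [-0.47 -2.05  2.11] 0.020019470000799452
```

View pics/top_15d.png

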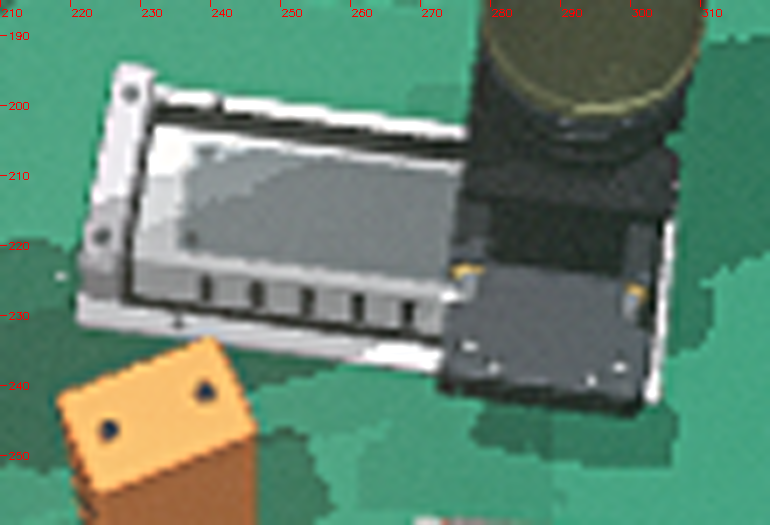

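```bash
python3 -m handwheel '[[0.02,0.001,0,0,0],[0.02,0.002,0,0,0],[0.02,0.003,0,0,0],[0.02,0.0035,0,0,0],[0.02,0.0035,0,0,0]]'; python3 -m handwheel '[[0.02,0.0005,0,0,0],[0.02,0.001,0,0,0],[0.02,0.001,0,0,0]]'
```

```text
time_s: 22.4
tool_pos: [0.5027, -0.4197, 0.0194]
tool_rot: [180.0, 0.0, 88.3]
force: [-0.3, -2.4, 0.7]
grip_width: 0.0203
time_s: 22.7
tool_pos: [0.5027, -0.4187, 0.0194]
tool_rot: [180.0, 0.0, 88.3]
force: [-0.6, -3.0, 1.3]
grip_width: 0.02
```

```bash
python3 -m handwheel '[[0.02,0.0005,0,0,0],[0.02,0.001,0,0,0],[0.02,0.001,0,0,0]]'; python3 -m handwheel '[[0.02,0.0005,0,0,0],[0.02,0.001,0,0,0],[0.02,0.001,0,0,0]]';python3 look.py 16
python3 - <<'E'
from h import *
crop(cv2.imread("pics/top_16.png"),210,185,80,60,9,"pics/top_16d.png")
E
```

```text
time_s: 23.0
tool_pos: [0.5028, -0.4176, 0.0194]
tool_rot: [180.0, 0.0, 88.3]
force: [-0.7, -3.9, 0.6]
grip_width: 0.0199
time_s: 23.3
tool_pos: [0.5025, -0.4176, 0.0194]
tool_rot: [180.0, 0.1, 88.3]
force: [0.1, -6.0, 0.3]
grip_width: 0.0204
23.4 [ 0.5026 -0.4176  0.0194] [1.7999e+02 9.0000e-02 8.8300e+01] [ 0.13 -4.95  0.24] 0.020127120677914064
```

View pics/top_16d.png

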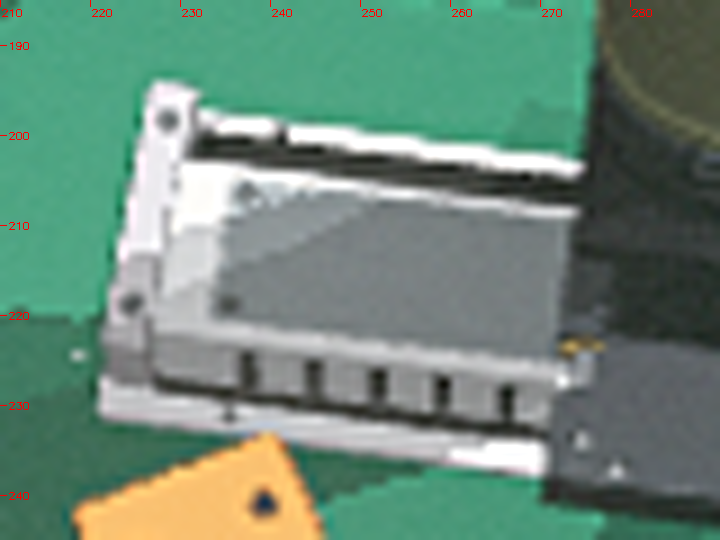

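The tool has stopped at y = −0.4176, where I predicted −0.4178, and the force is rising, so the foot is against the bar. I'll retreat and check.

```bash
python3 -m handwheel '[[0.02,-0.002,0,0,0],[0.02,-0.006,0,0,0],[0.02,-0.015,0,0,0],[0.02,-0.03,0,-0.02,0],[0.02,-0.06,0,-0.06,0],[0.02,-0.1,0,-0.1,0],[0.02,-0.14,0,-0.14,0],[0.02,-0.17,0,-0.16,0],[0.02,-0.17,0,-0.16,0],[0.02,-0.17,0,-0.16,0]]'
python3 look.py 17
python3 - <<'E'
from h import *
crop(cv2.imread("pics/top_17.png"),210,185,110,75,7,"pics/top_17d.png")
crop(cv2.imread("pics/side_17.png"),195,185,100,75,7,"pics/side_17d.png")
E
```

```text
time_s: 24.4
tool_pos: [0.4964, -0.5882, 0.1794]
tool_rot: [180.0, -0.0, 88.2]
force: [0.2, 0.2, 0.0]
grip_width: 0.0199
24.5 [ 0.4983 -0.585   0.1776] [-179.97   -0.19   88.39] [0.32 0.65 0.23] 0.02037653765732141
```

View pics/top_17d.png

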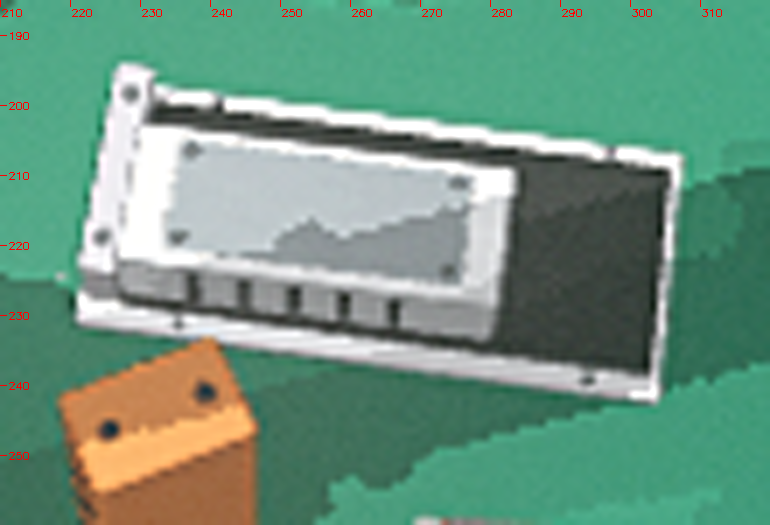

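View pics/side_17d.png

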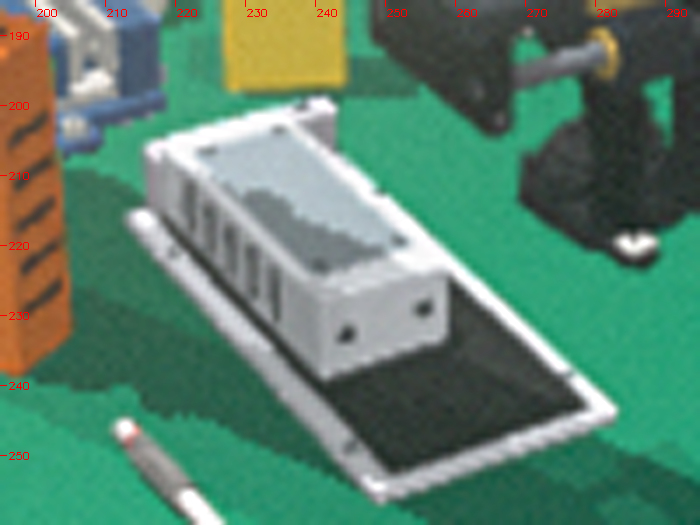

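View pics/top_17.png

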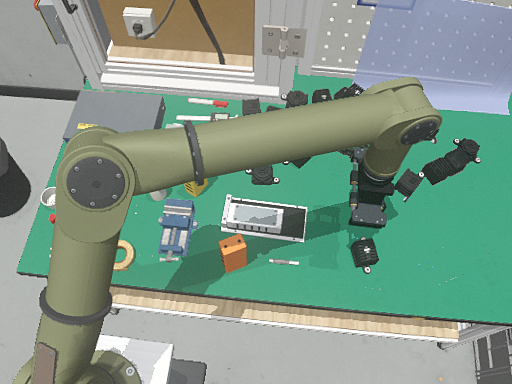

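Run:
```python
from tilt import *
r=.02;h=.03
v=fit([("top",(231,202.5),(-r,h,0)),("top",(226.5,222),(-r,-h,0)),("top",(279.7,228.5),(-r,-h,.15)),("top",(283.2,209),(-r,h,.15)),("top",(227,228),(r,-h,0)),("top",(279.5,233),(r,-h,.15)),
("side",(239,227),(-r,-h,.15)),("side",(240.5,239),(r,-h,.15)),("side",(257,234.5),(r,h,.15)),("side",(256.5,224.5),(-r,h,.15))],1.57)
```

```text
pivot [ 0.5021 -0.2572] yaw -91.9 tilt 89.3
[[-1.4, -0.2], [-0.4, -0.1], [1.1, 0.3], [-0.1, -0.1], [-0.1, -0.4], [0.5, 1.4], [-0.1, 0.8], [-1.2, 0.8], [0.7, -0.7], [1.2, -2.5]]
pivot in nest -0.08568701262075516 -0.014967353764810551 yaw rel -0.25101209651376166
```

```bash
python3 -m handwheel '[[0.02,0,0,0,0],[0.02,0,0,0,0]]'; python3 -c "
from cell import *
print(sign_off())"
```

```text
time_s: 24.7
tool_pos: [0.4989, -0.5847, 0.1782]
tool_rot: [-180.0, -0.1, 88.5]
force: [0.9, 0.2, -0.1]
grip_width: 0.0199
the job is handed in; nothing more can be done
None
```

The housing lies flat on the pad with its cover up and its foot end against the stop bar, and I handed the job in at about 24.7 s. No verdict was reported.

I tipped it with the rear finger and caught it on the front finger at about 25°. I then swung both fingers in front of the top edge and eased it down from there. Finally I pushed its top end back until the foot met the bar; the push force rose to about 6 N as it seated.

**Final camera fit:**
- **Tilt:** 89.3°.
- **Foot position:** about 0 mm from the bar (the fit gives x = −85.7 mm against −85 mm) and 15 mm off the centre line towards the robot, where the limit is 28 mm.
- **Squareness:** within 0.3° of the nest.
- **Surroundings:** the last pictures show the fingers well clear of everything. The plug gauge and `part_c2` look to be where they started. `part_d8` was not checked, and the arm hid most of the bottle. I measured none of the four.

**Less certain points:**
- **Fall speed:** the foot slid back about 6 mm between 60° and flat, so the last part of the way down was not fully controlled. I had no measurement of the housing's turning speed; nothing looked like a drop, but I can't rule out a brief fast turn there.
- **Fit quality:** the final camera fit had misfits of up to 2.5 px.
- **Force reading:** it is noisy by about 1 N, so I judged light contact mostly from the pictures.

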